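# Scan a shelf label holder and hold it pressed home behind the shelf lip

## Robot

A 6-joint arm with a two-finger parallel gripper is mounted at the origin on a cart in front of the work surface, level with it; the furniture and walls round the work are solid. World frame = base frame: x ahead of the robot, y to its left, z up, the work surface at z = 0. Lengths are in m, angles in rad, forces in N, time in s.
With the tool pointing down it reaches from about 0.275 to 0.775 m from the base axis. Payload 14.6 kg.
Tool frame: the origin (TCP) lies on the mounting face of the last link; the fingertips stand 173 mm ahead of it and the grasp point (between the pads) lies 155 mm ahead of it; z points along the fingers, y is the direction in which the jaws open and shut (so a half turn about z gives the same grasp; the last joint's range is limited). The gripper opens to 85 mm and grips with 20 to 120 N. Pads are 22 mm wide; open, the fingers measure 114 mm over their backs; the gripper's body (76 mm by 85 mm) begins 54 mm behind the grasp point. The pads swing forward as they close: fully open they stand 13 mm farther back than shut.
Start: joints at [-1.272, 0.263, -0.048, 1.259, 0, 1.415], TCP at [0.23, -0.472, 0.405] pointing down, gripper open.
Joint ranges: [-2.65, 2.65], [-0.89, 1.7], [-1.18, 1.37], [-2.13, 2.11], [-1.35, 1.29], [-3.14, 3.14]. Speed limits (rad/s): [1.89, 1.89, 2.57, 2.79, 3.14, 3.14].

## Interface

Orientations are given as a rotation vector (axis times angle).
In Python, from rig import bot gives the robot as it stands. The module is installed in compiled form; this text tells all that it offers.
- The arm moves only by the tool carry_out, never from a script. Its argument "deltas" is a list of rows, each an object with "dp": the shift along the world's x, y, z in mm, a list of three; "delta_rot": the turn, a rotation vector about the world's x, y, z in degrees, a list of three; "hand": the opening, from -1 (shut) to 1 (fully open). A call has 1 to 20 rows; each row is the pose to reach, as a shift and turn from the pose commanded when the call began; what a row does not reach only later rows make up. A row lasts 1/8 s, in which the tool goes at most 62.5 mm and 10.7 degrees, less where a joint would pass 70% of its speed; a pose out of reach is approached as far as the arm can. A call with a gripper value outside its range is refused whole. The fingers move at their own pace and stop on an object; the grip force is fixed at half the most. Time passes only in rows, so rows that repeat a pose let the fingers close. It gives the time, the measured TCP pose, the force and the opening at its end, in the units of the state.
- bot.state(): the state, without advancing time (a new reading comes with each control period).
- bot.read_camera(name): name is "scene" or "top"; returns (picture, depth): 420x560x3 uint8, red, green, blue; 420x560 float32, m along the optical axis (not along the pixel's ray), 0 where there is no reading.
- bot.camera_info(name): a dict with "camera_matrix" (3x3 intrinsics, pixels), "R" (3x3) and "t" (3): a world point X has camera coordinates R X + t. Camera axes: x right, y down, z forward; pixel columns grow to the right and rows downward; lengths in m; the calibration is good to about 2 mm. A picture is of the moment at which its call begins. camera_info takes no time and is no camera call.
- bot.close_job(): hands the job in, once; it reports no verdict.
Trained networks look in the newest picture that a camera, given by its name, has taken for a name from the list of things; names that differ only in an ending like _2 or _b are one class to them, and where a whole thing is asked for, a point or a joint stands for the part that bears it (a point fixed in the world has none). Each returns a list of dicts, best first, with "score" (0 to 1); they miss things now and then, are a little off and sometimes report something else, mostly with a low value. They report only what shows in the picture. A call takes as long as a camera call. They do not tell look-alikes from the thing itself.
- bot.search_frame(camera, query): "extent" ([left, top, right, bottom] as shares, 0 to 1, of the picture: columns of its width, rows of its height, round what is visible of it).
The state is a dict: "time_s": time; "joint_pos": joint angles; "qvel": joint speeds; "effort": joint torques, N m; "eef_pos": TCP position; "tcp_rot": TCP orientation; "wrist_force": force on the tool from outside, world axes, zero at the start; "ft_torque": the same for the moment, N m; "gripper_width": finger opening in m.
Only numpy, scipy, OpenCV 4.12 (cv2) and the standard library are available. Lean on these libraries where they do the work, as an engineer would, in place of code of your own. Each camera call takes 0.05 s, during which the arm holds its last target. There are 200 camera calls.

## Task

Lift the label holder out of its stand and hold its barcode squarely in front of the desk reader's window, at window height and about 8 cm away, steady for a good second. Then push its tang down behind the free lip at the front of the small bottle shelf, barcode facing out like its neighbour's, until it is fully home against the spring, and finish while still gripping it and pressing it home: the spring lifts it again if you let go. Leave the other things where they stand.

Things in the scene. Friction and masses are not known exactly. Their poses are not given: they have to be found in the camera images.
- label_center (a point): centre, 52 mm above the lower edge, of the loose grey label holder: upright, 104 mm high, 80 g. z up, barcode faces -x, y along its width. From below: tang 6 thick (x), 46 wide (y), 34 high, lowest 4 mm 3.6 thick; frame 10 thick, 60 wide, up to 80 mm; ribbed grip fin 12 thick, 44 wide, 78 to 104 mm up, to be gripped across its thickness from above
- tag_stand: white stand, fixed, 44 x 90 x 32 mm high, origin under its centre. At the start the holder's tang stands loosely in its slot (24 mm deep, 1 mm play each side), so the holder may lean a few degrees; it draws straight up
- upstand_top (a point): a point on the top edge of a fixed dark upstand, 66 mm high and 15 mm thick, that runs from front to back of the worktop (along world x) between the stand and shelf on its left and the reader on its right: lift the holder over it
- label_code (a point): centre of the barcode on the holder's face: 6 mm toward -x and 4 mm above label_center; same axes
- label_beam (a point): imaginary point 80 mm straight out in front of the barcode (label_center's -x); it lies on the window when the barcode is squarely 80 mm from it
- reader_window (a point): centre of the dark window of the fixed grey desk reader, 100 mm above the worktop. The window looks level along this frame's -x; z is up. The reader's head is 48 mm deep, 76 mm wide (y), its top 128 mm above the worktop; its round foot is 88 mm across, centred 38 mm behind the window
- lip_mouth (a point): middle of the mouth of the free lip, 70 mm above the worktop. x points into the shelf (the holder's x must point the same way: barcode outward), y along the edge, z up. The channel below is 9 mm wide (x), 54 mm long (y, ends closed); above it both sides flare out at 45 degrees by about 7 mm. 16 mm down lies a sprung seat; home is 12 mm lower, label_center then 24 mm above the mouth
- riser: white bottle shelf, fixed, 130 deep (x), 190 wide (y), 68 mm high; origin under its centre, front toward -x. Its front edge carries two aluminium lips, 45 mm left and right of its middle, the free one on either side
- lip_filled: the other lip, origin at worktop level below the middle of its channel; it already carries a fixed label holder of the same shape, standing up to 146 mm above the worktop. Leave it
- seat (a joint): sprung seat in the free lip: 0 m up, grows as it is pressed down, hard stop at 0.012 m (home); its spring pushes back with about 3 N at the start and 7 N at home
- vial_0: bystander, not to be disturbed; origin under its centre: small white-capped vial, 22 x 45 mm, on the shelf's rear half
- blue_cap_1: bystander, not to be disturbed; origin under its centre: blue-capped bottle, 33 x 66 mm, on the shelf's rear half
- salve_jar: bystander, not to be disturbed; origin under its centre: jar with black lid, 60 x 41 mm, on the shelf's rear half
- timer: bystander, not to be disturbed; origin under its centre: white timer, 58 x 64 x 21 mm, on the worktop
- marker_pen: bystander, not to be disturbed; origin under its centre: felt marker lying flat, 128 x 15 mm, on the worktop
Not all that is in view belongs to the job. What is shaped like the part that bears label_center but blue or pink is not meant.

How it is judged:
On the way:
1. the held barcode faces the reader's window squarely (within 0.3 rad), 40 to 130 mm from it and within 25 mm of its middle, upright and steady, for 0.8 s (x of label_code in the frame of reader_window between -0.13 and -0.04 m and y of label_code in the frame of reader_window between -0.025 and 0.025 m and z of label_code in the frame of reader_window between -0.025 and 0.025 m and angle between the x axis of label_center and the x axis of reader_window, either way round below 0.3 rad and angle between label_center's own z axis and vertical below 0.25 rad and distance between label_beam and reader_window below 0.09 m and linear speed of label_holder below 0.03 m/s and contact force between the fingers and label_holder above 1 N), for 0.8 s.
At the end, for the whole second after the job is handed in: The label holder stands upright behind the free lip, barcode outward, within 6 mm across and 8 mm along the lip and 0.15 rad of square, with the seat pressed down at least 9.5 of its 12 mm (over 4 N on the seat), the gripper's fingers still bearing on the holder and everything still (x of label_center in the frame of lip_mouth between -0.006 and 0.006 m and y of label_center in the frame of lip_mouth between -0.008 and 0.008 m and z of label_center in the frame of lip_mouth between 0.018 and 0.027 m and angle between the x axis of label_center and the x axis of lip_mouth, either way round below 0.15 rad and angle between label_center's own z axis and vertical below 0.15 rad and x of label_beam in the frame of lip_mouth below -0.05 m and value of joint seat above 0.0095 m and contact force between label_holder and seat above 4 N and contact force between the fingers and label_holder above 2 N and linear speed of label_holder below 0.02 m/s); the arm keeps its last pose, push and grip.
It fails at once if a bystander is moved more than 30 mm (distance of any of vial_0, blue_cap_1, salve_jar, timer, marker_pen from where it was at the start of the episode above 0.03 m).
It also fails if it takes over 48 s, if anything falls off the work surface, if the arm or the gripper's body presses on something with over 40 N, if the wrist force passes 120 N, or if a joint passes its speed limit or range.

## Working session

There is one attempt and no reset: what is moved stays moved. The work goes in short steps, Python scripts to look and compute and a tool call to move; the robot and the scene stay as the last step left them, time stands still between calls to the robot, and variables do not carry over. Pictures are saved under pics/ and viewed, about 8 in all and at most 12, crops included, and the job is handed in when it is done.

Besides the shell and the picture viewer there is one more tool, called after ">>>" as name(argument=value, ...), one argument or row to a line, values as JSON. carry_out: Moves the arm, as the interface text tells. Its arguments: {"type":"object","properties":{"deltas":{"type":"array","items":{"type":"object","properties":{"dp":{"type":"array","items":{"type":"number"}},"delta_rot":{"type":"array","items":{"type":"number"}},"hand":{"type":"number"}}}}},"required":["deltas"]}

```bash
mkdir -p pics
python3 - <<'E'
from rig import bot
import cv2,numpy as np
for c in("scene","top"):
    p,d=bot.read_camera(c); np.savez(f"{c}0.npz",p=p,d=d,**bot.camera_info(c))
    cv2.imwrite(f"pics/{c}0.png",p[:,:,::-1])
    i=bot.camera_info(c); print(c,i["camera_matrix"].round(1).tolist(),(-i["R"].T@i["t"]).round(3),i["R"].round(3).tolist())
    for q in("label_center","tag_stand","reader_window","riser","lip_filled","timer","marker_pen"):
        print(q,[(round(r["score"],2),(np.array(r["extent"])*[560,420,560,420]).round().astype(int).tolist()) for r in bot.search_frame(c,q)[:4]])
s=bot.state(); print(s)
E
```

```text
scene [[500.5, 0.0, 275.6], [0.0, 500.5, 209.1], [0.0, 0.0, 1.0]] [-0.401  0.63   0.9  ] [[-0.579, -0.815, 0.017], [-0.482, 0.324, -0.814], [0.658, -0.48, -0.58]]
label_center [(0.88, [200, 249, 224, 280]), (0.68, [137, 271, 165, 313]), (0.5, [267, 172, 278, 205]), (0.28, [151, 201, 228, 255])]
tag_stand [(0.65, [193, 267, 235, 299])]
reader_window []
riser [(0.69, [153, 198, 230, 256]), (0.51, [170, 190, 185, 211])]
lip_filled [(0.88, [185, 207, 205, 255])]
timer []
marker_pen [(0.48, [386, 190, 411, 207])]
top [[442.5, 0.0, 273.7], [0.0, 442.5, 213.7], [0.0, 0.0, 1.0]] [ 0.384 -0.071  1.53 ] [[-0.024, -0.999, -0.021], [-0.993, 0.026, -0.113], [0.114, 0.018, -0.993]]
label_center [(0.67, [142, 246, 165, 252]), (0.53, [188, 249, 207, 251]), (0.46, [297, 217, 315, 227])]
tag_stand [(0.74, [189, 245, 213, 257])]
reader_window [(0.67, [332, 235, 356, 265]), (0.18, [193, 202, 217, 213])]
riser [(0.93, [186, 157, 246, 208])]
lip_filled [(0.75, [194, 202, 215, 212])]
timer [(0.82, [281, 241, 302, 260])]
marker_pen [(0.48, [203, 165, 214, 182]), (0.47, [388, 235, 417, 249])]
{'time_s': 0.8, 'joint_pos': array([-1.27230805e+00,  2.63104507e-01, -4.82831378e-02,  1.25939966e+00,
       -1.83219012e-05,  1.41550075e+00]), 'qvel': array([-0.00132669,  0.00051412,  0.00013039, -0.00025978,  0.00096781,
        0.00039981]), 'effort': array([-3.47982525e-03, -6.37384486e+01,  3.84758592e+01,  8.07283195e-04,
       -1.07087244e-04,  1.70151662e-05]), 'eef_pos': array([ 0.23014248, -0.47187899,  0.40468214]), 'tcp_rot': array([ 3.06106442e+00,  7.06699577e-01, -2.76928969e-05]), 'wrist_force': array([-0.04630635, -0.45758111,  0.51700759]), 'ft_torque': array([-0.02343767, -0.03002558, -0.03224049]), 'gripper_width': 0.08528353116916125}
```

View pics/scene0.png

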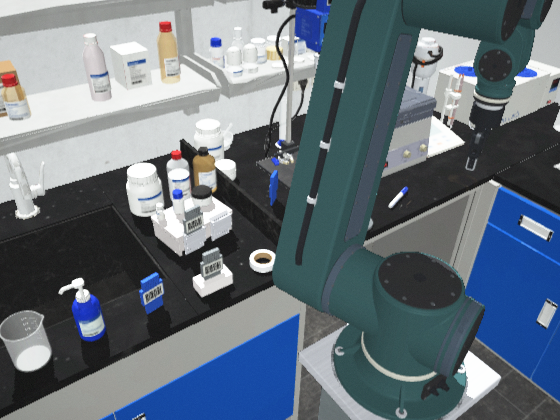

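View pics/top0.png

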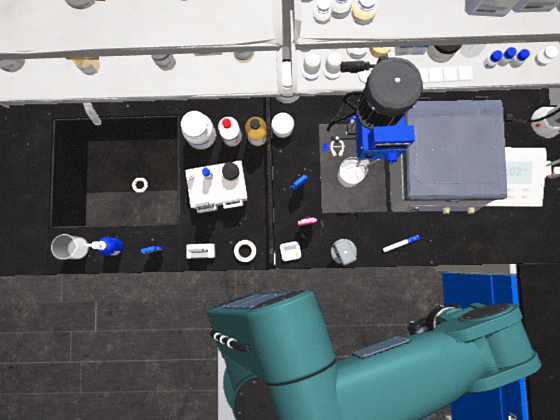

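Run:
```python
import cv2,numpy as np
a=np.load("top0.npz")["p"][:,:,::-1]; b=np.load("scene0.npz")["p"][:,:,::-1]
t1=cv2.resize(a[150:270,180:260],(400,600),interpolation=cv2.INTER_CUBIC)
t2=cv2.resize(b[180:305,145:240],(400,526),interpolation=cv2.INTER_CUBIC)
o=np.zeros((600,800,3),np.uint8); o[:,:400]=t1;o[:526,400:]=t2
cv2.imwrite("pics/crop0.png",o)
open("h.py","w").write('''
import numpy as np
def cloud(f):
    z=np.load(f); d=z["d"]; K=z["camera_matrix"]; v,u=np.mgrid[:420,:560]
    c=np.stack([(u-K[0,2])*d/K[0,0],(v-K[1,2])*d/K[1,1],d],-1)-z["t"]
    w=c@z["R"]; w[d==0]=np.nan; return z["p"],w
''')
from h import cloud
np.set_printoptions(precision=3,suppress=True,linewidth=200)
p,w=cloud("top0.npz"); p2,w2=cloud("scene0.npz")
def rect(n,W,u0,v0,u1,v1,z0,z1,q=None):
    X=W[v0:v1,u0:u1].reshape(-1,3);m=(X[:,2]>z0)&(X[:,2]<z1);X=X[m]
    if len(X)<5: print(n,len(X));return
    r=cv2.minAreaRect((X[:,:2]*1000).astype(np.float32)); print(n,len(X),"mean",X.mean(0),"rect mm",np.round(r[0],1),np.round(r[1],1),round(r[2],1))
rect("table",w,240,215,280,230,-.05,.05)
rect("stand top",w,183,240,218,262,.02,.045)
rect("holder top",w,183,240,218,262,.085,.13)
rect("holder frame",w,183,240,218,262,.05,.13)
rect("reader top",w,325,230,362,270,.11,.14)
rect("reader foot",w,325,230,362,270,.004,.05)
rect("shelf top",w,180,158,250,215,.055,.08)
rect("filled top",w,180,190,250,215,.10,.16)
rect("upstand",w,255,140,285,270,.05,.08)
rect("S stand",w2,188,262,240,302,.02,.04)
rect("S holder",w2,192,245,232,285,.04,.14)
rect("S holder top",w2,192,245,232,285,.09,.14)
rect("S filled",w2,180,200,210,240,.08,.15)
rect("timer",w,278,238,304,262,.01,.04)
```

```text
table 520 mean [0.532 0.013 0.   ] rect mm [531.7   7.2] [136.3  50.3] 88.4
stand top 269 mean [0.437 0.206 0.032] rect mm [437.3 209.6] [88.9 44.1] 89.9
holder top 65 mean [0.437 0.207 0.108] rect mm [437.6 209.2] [56.5 10.5] 89.7
holder frame 83 mean [0.437 0.206 0.099] rect mm [437.  209.3] [58.5 11.7] 89.9
reader top 381 mean [ 0.418 -0.264  0.127] rect mm [ 418.8 -265. ] [75.  50.7] 22.2
reader foot 252 mean [ 0.43  -0.276  0.008] rect mm [ 429.3 -277.8] [123.6 120.6] 87.9
shelf top 1823 mean [0.645 0.149 0.068] rect mm [648.6 148. ] [152.4 190.2] 8.1
filled top 102 mean [0.578 0.18  0.133] rect mm [579.4 182.7] [12.6 59.1] 9.1
upstand 570 mean [ 0.596 -0.03   0.065] rect mm [594.6 -30.7] [430.2  51.1] 5.1
S stand 452 mean [0.43  0.217 0.03 ] rect mm [437.8 212.3] [49.4 92. ] 0.5
S holder 508 mean [0.434 0.215 0.079] rect mm [437.2 212.6] [61.2 17.3] 88.9
S holder top 172 mean [0.435 0.214 0.104] rect mm [437.5 214.1] [48.1 16.7] 88.7
S filled 521 mean [0.594 0.179 0.11 ] rect mm [629.4 165.3] [ 75.3 154.6] 52.8
timer 305 mean [ 0.429 -0.095  0.018] rect mm [432.3 -94.9] [63.4 63.8] 9.3
```

View pics/crop0.png

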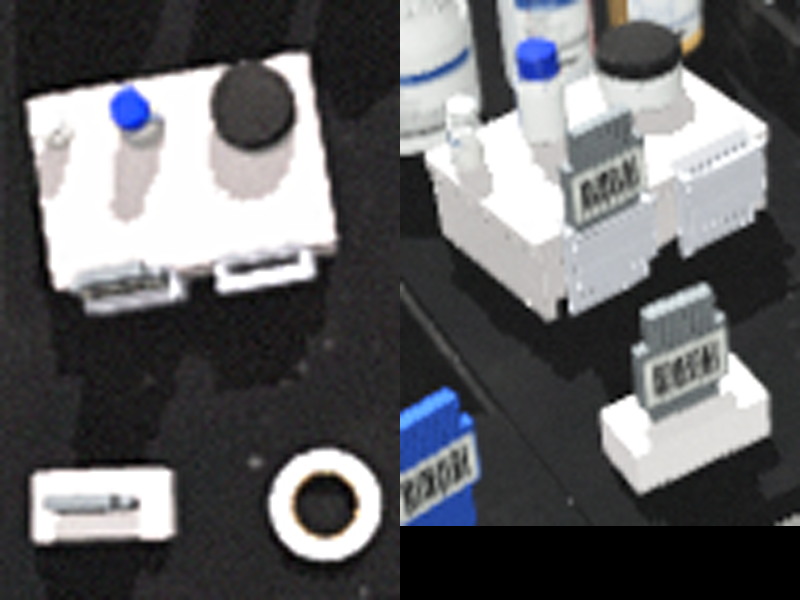

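>>> carry_out(
  deltas=[
    {"dp":[55,180,0],"delta_rot":[0,0,20],"hand":1},
    {"dp":[105,340,0],"delta_rot":[0,0,35],"hand":1},
    {"dp":[105,340,0],"delta_rot":[0,0,35],"hand":1},
    {"dp":[105,340,0],"delta_rot":[0,0,35],"hand":1},
    {"dp":[105,340,0],"delta_rot":[0,0,35],"hand":1},
    {"dp":[105,340,0],"delta_rot":[0,0,45],"hand":1},
    {"dp":[207,682,0],"delta_rot":[0,0,64],"hand":1},
    {"dp":[207,682,0],"delta_rot":[0,0,64],"hand":1},
    {"dp":[207,682,0],"delta_rot":[0,0,64],"hand":1},
    {"dp":[207,682,0],"delta_rot":[0,0,64],"hand":1},
    {"dp":[207,682,0],"delta_rot":[0,0,64],"hand":1},
    {"dp":[207,682,0],"delta_rot":[0,0,64],"hand":1},
    {"dp":[207,682,0],"delta_rot":[0,0,64],"hand":1},
    {"dp":[207,682,0],"delta_rot":[0,0,64],"hand":1},
    {"dp":[207,682,0],"delta_rot":[0,0,64],"hand":1},
    {"dp":[207,682,0],"delta_rot":[0,0,64],"hand":1},
  ],
)

```text
time_s: 2.8
eef_pos: [0.4371, 0.2092, 0.4049]
tcp_rot: [2.223, 2.22, 0.0]
wrist_force: [0.6, 1.1, 1.0]
gripper_width: 0.0854
```

Run:
```python
from rig import bot
import cv2,numpy as np
from h import cloud
np.set_printoptions(precision=4,suppress=True,linewidth=200)
from scipy.spatial.transform import Rotation as R
s=bot.state(); print(s["time_s"],s["eef_pos"],s["joint_pos"]); print(R.from_rotvec(s["tcp_rot"]).as_matrix())
p,d=bot.read_camera("top"); np.savez("top1.npz",p=p,d=d,**bot.camera_info("top"))
p2,d2=bot.read_camera("scene"); np.savez("scene1.npz",p=p2,d=d2,**bot.camera_info("scene"))
o=np.zeros((600,800,3),np.uint8)
o[:,:400]=cv2.resize(np.load("top0.npz")["p"][220:280,323:363,::-1],(400,600),interpolation=cv2.INTER_CUBIC)
o[:525,400:]=cv2.resize(p2[140:350,130:290,::-1],(400,525)); cv2.imwrite("pics/c1.png",o)
# reader foot circle fit from start picture
p,w=cloud("top0.npz"); X=w[225:275,320:370].reshape(-1,3); X=X[(X[:,2]>.003)&(X[:,2]<.03)]
h=X[np.hypot(X[:,0]-.4188,X[:,1]+.265)<.075]; print("foot pts",len(h),cv2.minEnclosingCircle((h[:,:2]*1000).astype(np.float32)),h.mean(0))
```

```text
2.8 [0.4371 0.2092 0.4049] [ 0.2781  0.1936 -0.1421  1.2348 -0.      1.8504]
[[ 0.0015  1.      0.0003]
 [ 1.     -0.0015  0.0001]
 [ 0.0001  0.0003 -1.    ]]
foot pts 308 ((420.0917663574219, -265.8562316894531), 73.90314483642578) [ 0.4263 -0.2629  0.0074]
```

View pics/c1.png

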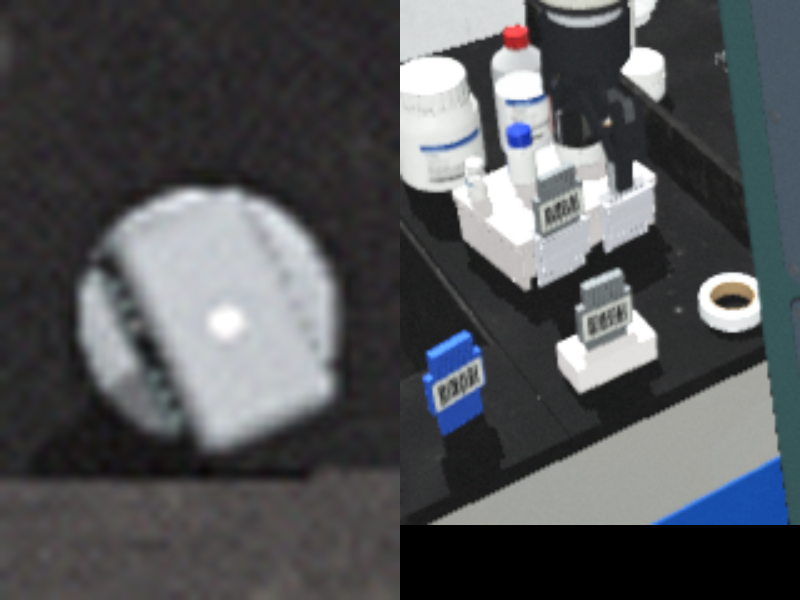

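>>> carry_out(
  deltas=[
    {"dp":[0,1,-50],"delta_rot":[0,0,0],"hand":1},
    {"dp":[0,1,-100],"delta_rot":[0,0,0],"hand":1},
    {"dp":[0,1,-130],"delta_rot":[0,0,0],"hand":1},
    {"dp":[0,1,-148],"delta_rot":[0,0,0],"hand":1},
    {"dp":[0,1,-148],"delta_rot":[0,0,0],"hand":1},
    {"dp":[0,1,-148],"delta_rot":[0,0,0],"hand":-1},
    {"dp":[0,1,-148],"delta_rot":[0,0,0],"hand":-1},
    {"dp":[0,1,-148],"delta_rot":[0,0,0],"hand":-1},
    {"dp":[0,1,-148],"delta_rot":[0,0,0],"hand":-1},
    {"dp":[0,1,-148],"delta_rot":[0,0,0],"hand":-1},
    {"dp":[0,1,-148],"delta_rot":[0,0,0],"hand":-1},
    {"dp":[0,1,-148],"delta_rot":[0,0,0],"hand":-1},
    {"dp":[0,1,-148],"delta_rot":[0,0,0],"hand":-1},
  ],
)

```text
time_s: 4.53
eef_pos: [0.4375, 0.2112, 0.2571]
tcp_rot: [2.221, 2.221, 0.002]
wrist_force: [0.9, 0.4, 5.8]
gripper_width: 0.0111
```

>>> carry_out(
  deltas=[
    {"dp":[0,0,15],"delta_rot":[0,0,0],"hand":-1},
    {"dp":[0,0,35],"delta_rot":[0,0,0],"hand":-1},
    {"dp":[0,0,65],"delta_rot":[0,0,0],"hand":-1},
    {"dp":[0,0,100],"delta_rot":[0,0,0],"hand":-1},
    {"dp":[0,0,110],"delta_rot":[0,0,0],"hand":-1},
    {"dp":[0,0,110],"delta_rot":[0,0,0],"hand":-1},
    {"dp":[0,0,110],"delta_rot":[0,0,0],"hand":-1},
  ],
)

```text
time_s: 5.4
eef_pos: [0.4369, 0.211, 0.3655]
tcp_rot: [-2.221, -2.221, 0.003]
wrist_force: [-0.9, 0.0, -0.3]
gripper_width: 0.0111
```

Run:
```python
from rig import bot
import cv2,numpy as np
from h import cloud
np.set_printoptions(precision=4,suppress=True,linewidth=200)
s=bot.state(); print(s["time_s"],s["eef_pos"],s["gripper_width"],s["wrist_force"])
for c in("top","scene"):
    p,d=bot.read_camera(c); np.savez(c+"2.npz",p=p,d=d,**bot.camera_info(c))
cv2.imwrite("pics/c2.png",cv2.resize(p[170:310,160:260,::-1],(428,600),interpolation=cv2.INTER_CUBIC))
p,w=cloud("scene2.npz"); X=w[170:310,160:260]
m=(abs(X[...,0]-.437)<.04)&(abs(X[...,1]-.21)<.05)&(X[...,2]>.06)&(X[...,2]<.25)
Y=X[m]
for z in np.arange(.06,.26,.01):
    k=Y[(Y[:,2]>=z)&(Y[:,2]<z+.01)]
    if len(k)>3: print(round(z,3),len(k),np.median(k,0),k[:,1].min(),k[:,1].max())
```

```text
5.4 [0.4369 0.211  0.3655] 0.011064894538229992 [-0.8986  0.035  -0.2707]
0.11 13 [0.4348 0.2089 0.1185] 0.1927555089164034 0.2330719935604327
0.12 60 [0.4337 0.2135 0.1252] 0.189426873919604 0.23490259035517982
0.13 55 [0.4343 0.2149 0.1346] 0.1898378005472343 0.23571729653438428
0.14 54 [0.4341 0.2141 0.1441] 0.1908029776193579 0.23887226395438263
0.15 64 [0.4317 0.2142 0.1554] 0.18235599386549933 0.24225609679777302
0.16 84 [0.431  0.2122 0.1649] 0.18160692715751953 0.2422767766311878
0.17 77 [0.4311 0.2182 0.1756] 0.18519434262230147 0.24255175693807007
0.18 78 [0.4314 0.2179 0.1842] 0.18529519564054336 0.24254954711920934
0.19 68 [0.4314 0.224  0.1954] 0.18256193181140282 0.2427509487720941
0.2 64 [0.4266 0.2187 0.2046] 0.1914760593741455 0.23325072433055924
0.21 71 [0.4296 0.2221 0.2158] 0.1921152582314517 0.23505985211882963
0.22 46 [0.43   0.2203 0.2247] 0.20282243290078478 0.23207850468319133
0.23 38 [0.4429 0.2226 0.237 ] 0.1985177153681874 0.22663274915308934
0.24 64 [0.421  0.2233 0.2438] 0.2035022871108107 0.22616442330441347
```

View pics/c2.png

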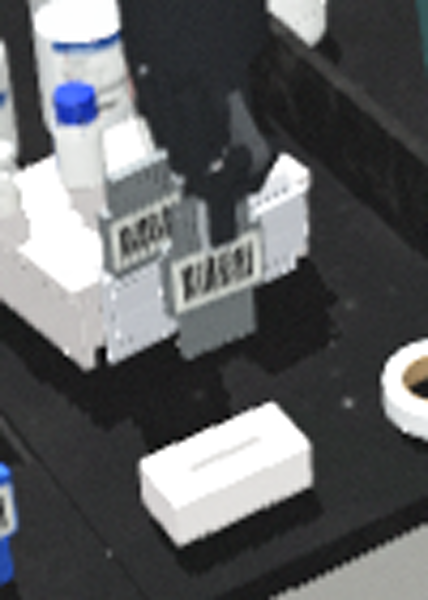

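>>> carry_out(
  deltas=[
    {"dp":[-10,-40,10],"delta_rot":[0,0,10],"hand":-1},
    {"dp":[-20,-80,10],"delta_rot":[0,0,20],"hand":-1},
    {"dp":[-25,-120,10],"delta_rot":[0,0,30],"hand":-1},
    {"dp":[-30,-160,10],"delta_rot":[0,0,40],"hand":-1},
    {"dp":[-35,-200,10],"delta_rot":[0,0,50],"hand":-1},
    {"dp":[-40,-240,10],"delta_rot":[0,0,60],"hand":-1},
    {"dp":[-45,-270,10],"delta_rot":[0,0,70],"hand":-1},
    {"dp":[-50,-300,0],"delta_rot":[0,0,80],"hand":-1},
    {"dp":[-55,-335,-20],"delta_rot":[0,0,90],"hand":-1},
    {"dp":[-60,-360,-45],"delta_rot":[0,0,100],"hand":-1},
    {"dp":[-60,-374,-65],"delta_rot":[0,0,108],"hand":-1},
    {"dp":[-60,-374,-72],"delta_rot":[0,0,112],"hand":-1},
    {"dp":[-60,-374,-72],"delta_rot":[0,0,112],"hand":-1},
    {"dp":[-60,-374,-72],"delta_rot":[0,0,112],"hand":-1},
    {"dp":[-60,-374,-72],"delta_rot":[0,0,112],"hand":-1},
  ],
)

```text
time_s: 7.38
eef_pos: [0.3772, -0.1627, 0.295]
tcp_rot: [-0.599, 3.084, -0.001]
wrist_force: [-0.6, 0.6, 0.6]
gripper_width: 0.0111
```

Run:
```python
from rig import bot
import cv2,numpy as np
from h import cloud
s=bot.state(); print(s["time_s"],s["eef_pos"],s["gripper_width"],s["joint_pos"])
for c in("top","scene"):
    p,d=bot.read_camera(c); np.savez(c+"3.npz",p=p,d=d,**bot.camera_info(c))
    o=p if c=="scene" else o if 0 else p
    if c=="top": T=cv2.resize(p[210:280,290:370,::-1],(400,350),interpolation=cv2.INTER_CUBIC)
o=np.zeros((420,800,3),np.uint8);o[:350,:400]=T;o[:300,400:]=cv2.resize(p[:,:,::-1],(400,300))
cv2.imwrite("pics/c3.png",o)
```

```text
7.375 [ 0.37723901 -0.16272934  0.29497469] 0.011131888735079013 [-6.06205691e-01  1.39558879e-01 -5.28055110e-01  9.02659297e-01
 -3.09922622e-06 -9.89627208e-01]
```

View pics/c3.png

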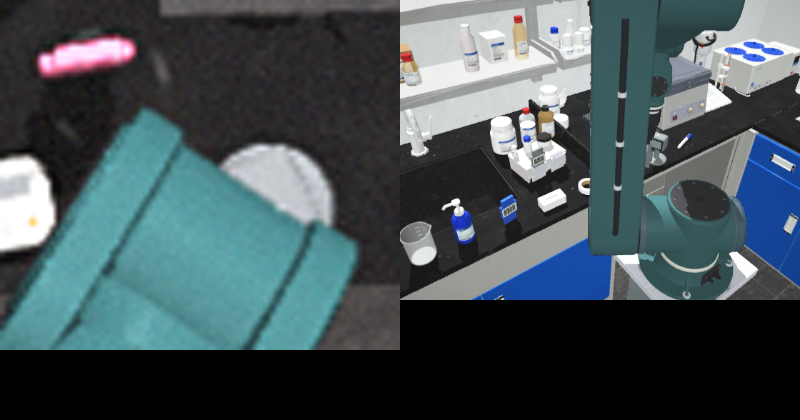

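>>> carry_out(
  deltas=[
    {"dp":[0,0,0],"delta_rot":[0,0,0],"hand":-1},
    {"dp":[0,0,0],"delta_rot":[0,0,0],"hand":-1},
    {"dp":[0,0,0],"delta_rot":[0,0,0],"hand":-1},
    {"dp":[0,0,0],"delta_rot":[0,0,0],"hand":-1},
    {"dp":[0,0,0],"delta_rot":[0,0,0],"hand":-1},
    {"dp":[0,0,0],"delta_rot":[0,0,0],"hand":-1},
    {"dp":[0,0,0],"delta_rot":[0,0,0],"hand":-1},
    {"dp":[0,0,0],"delta_rot":[0,0,0],"hand":-1},
    {"dp":[0,0,0],"delta_rot":[0,0,0],"hand":-1},
    {"dp":[0,0,0],"delta_rot":[0,0,0],"hand":-1},
    {"dp":[0,0,0],"delta_rot":[0,0,0],"hand":-1},
    {"dp":[0,0,0],"delta_rot":[0,0,0],"hand":-1},
  ],
)

```text
time_s: 8.98
eef_pos: [0.3771, -0.1629, 0.2947]
tcp_rot: [0.599, -3.084, 0.0]
wrist_force: [-0.2, -0.2, -0.4]
gripper_width: 0.011
```

Run:
```python
import cv2,numpy as np
from h import cloud
np.set_printoptions(precision=4,suppress=True,linewidth=200)
a=np.radians(8.3); M=np.array([[np.cos(a),np.sin(a)],[-np.sin(a),np.cos(a)]]); c=np.array([.592,.0945])
for f in("top0.npz","scene0.npz"):
    p,w=cloud(f); X=w.reshape(-1,3); X=X[~np.isnan(X[:,0])]
    L=np.c_[(X[:,:2]-c)@M.T,X[:,2]]
    print(f)
    for n,(x0,x1,y0,y1,z0,z1) in {"free rim":(-.03,.01,-.045,.045,.07,.085),"inside free":(-.012,.012,-.045,.045,.02,.066),"free front face":(-.03,-.005,-.02,.02,.02,.06),"filled face z>.085<.118":(-.03,.02,.05,.13,.088,.118),"filled fin":(-.03,.02,.05,.13,.125,.146),"filled fin top":(-.03,.02,.05,.13,.142,.15)}.items():
        k=L[(L[:,0]>x0)&(L[:,0]<x1)&(L[:,1]>y0)&(L[:,1]<y1)&(L[:,2]>z0)&(L[:,2]<z1)]
        if len(k)<4: print(n,len(k));continue
        s=np.polyfit(k[:,1],k[:,0],1)[0]
        print(n,len(k),"med",np.median(k,0),"min",k.min(0),"max",k.max(0),"slope deg",round(np.degrees(np.arctan(s)),2))
    # shelf top rectangle
    k=X[(abs(X[:,2]-.068)<.004)&(X[:,0]>.59)&(X[:,0]<.78)&(X[:,1]>.02)&(X[:,1]<.28)]
    l=(k[:,:2]-c)@M.T; k=k[(l[:,0]>.014)]; print("shelf",cv2.minAreaRect((k[:,:2]*1000).astype(np.float32)))
```

```text
top0.npz
free rim 69 med [-0.0061 -0.0001  0.0743] min [-0.0126 -0.0427  0.0701] max [0.0097 0.0309 0.0833] slope deg -2.66
inside free 73 med [ 0.0038 -0.0043  0.0517] min [-0.0085 -0.0435  0.0213] max [0.0114 0.0418 0.0658] slope deg -1.45
free front face 7 med [-0.0076  0.0004  0.0357] min [-0.0085 -0.0087  0.0309] max [-0.0072  0.0178  0.0416] slope deg -1.33
filled face z>.085<.118 36 med [-0.0043  0.0864  0.1051] min [-0.0059  0.0596  0.0882] max [0.0035 0.1187 0.1174] slope deg -1.5
filled fin 52 med [0.0002 0.0892 0.1436] min [-0.0058  0.0609  0.1255] max [0.0068 0.116  0.146 ] slope deg -0.23
filled fin top 46 med [0.0005 0.09   0.1452] min [-0.0058  0.0685  0.1421] max [0.0068 0.1094 0.1497] slope deg 1.73
shelf ((661.7874145507812, 149.6971893310547), (124.48063659667969, 190.2483367919922), 7.778340816497803)
scene0.npz
free rim 61 med [0.0059 0.0059 0.073 ] min [-0.0124 -0.028   0.0701] max [0.0099 0.0333 0.0806] slope deg -1.14
inside free 309 med [-0.0049  0.012   0.0472] min [-0.0098 -0.0449  0.0202] max [0.012  0.0445 0.066 ] slope deg 5.89
free front face 80 med [-0.0068 -0.0009  0.0438] min [-0.0095 -0.0196  0.0257] max [-0.005   0.0189  0.0597] slope deg -1.1
filled face z>.085<.118 197 med [-0.0029  0.0944  0.1039] min [-0.007   0.0615  0.088 ] max [0.0077 0.1232 0.118 ] slope deg 1.83
filled fin 132 med [-0.0025  0.0939  0.1384] min [-0.0076  0.0701  0.1251] max [0.009  0.1137 0.1459] slope deg 2.54
filled fin top 52 med [-0.      0.0924  0.1446] min [-0.0069  0.0702  0.1421] max [0.009  0.1134 0.1483] slope deg 0.42
shelf ((663.4562377929688, 152.2129669189453), (127.52283477783203, 191.9966278076172), 7.682525634765625)
```

>>> carry_out(
  deltas=[
    {"dp":[0,10,40],"delta_rot":[0,0,0],"hand":-1},
    {"dp":[0,30,90],"delta_rot":[0,0,-8],"hand":-1},
    {"dp":[5,60,90],"delta_rot":[0,0,-18],"hand":-1},
    {"dp":[10,90,90],"delta_rot":[0,0,-28],"hand":-1},
    {"dp":[20,125,90],"delta_rot":[0,0,-38],"hand":-1},
    {"dp":[35,160,90],"delta_rot":[0,0,-48],"hand":-1},
    {"dp":[55,190,90],"delta_rot":[0,0,-58],"hand":-1},
    {"dp":[80,215,90],"delta_rot":[0,0,-68],"hand":-1},
    {"dp":[110,235,90],"delta_rot":[0,0,-78],"hand":-1},
    {"dp":[145,250,90],"delta_rot":[0,0,-88],"hand":-1},
    {"dp":[180,256,90],"delta_rot":[0,0,-98],"hand":-1},
    {"dp":[205,258,90],"delta_rot":[0,0,-104],"hand":-1},
    {"dp":[216,258,90],"delta_rot":[0,0,-104],"hand":-1},
    {"dp":[216,258,60],"delta_rot":[0,0,-104],"hand":-1},
    {"dp":[216,258,50],"delta_rot":[0,0,-104],"hand":-1},
    {"dp":[216,258,50],"delta_rot":[0,0,-104],"hand":-1},
    {"dp":[216,258,50],"delta_rot":[0,0,-104],"hand":-1},
  ],
)

```text
time_s: 11.1
eef_pos: [0.5931, 0.0951, 0.3457]
tcp_rot: [2.06, 2.371, 0.001]
wrist_force: [0.1, -0.0, -0.7]
gripper_width: 0.0109
```

Run:
```python
from rig import bot
import cv2,numpy as np
from h import cloud
np.set_printoptions(precision=4,suppress=True,linewidth=200)
s=bot.state(); print(s["time_s"],s["eef_pos"],s["gripper_width"],s["wrist_force"])
for c in("top","scene"):
    p,d=bot.read_camera(c); np.savez(c+"4.npz",p=p,d=d,**bot.camera_info(c))
cv2.imwrite("pics/c4.png",cv2.resize(p[165:265,140:245,::-1],(630,600),interpolation=cv2.INTER_CUBIC))
a=np.radians(8); M=np.array([[np.cos(a),np.sin(a)],[-np.sin(a),np.cos(a)]]); c=np.array([.593,.0955])
p,w=cloud("scene4.npz"); X=w.reshape(-1,3); X=X[~np.isnan(X[:,0])]; L=np.c_[(X[:,:2]-c)@M.T,X[:,2]]
for n,(y0,y1,z0,z1) in {"held frame":(-.045,.045,.135,.165),"held tang":(-.045,.045,.098,.122),"filled frame":(.055,.135,.088,.118)}.items():
    k=L[(abs(L[:,0])<.02)&(L[:,1]>y0)&(L[:,1]<y1)&(L[:,2]>z0)&(L[:,2]<z1)]
    if len(k)<5: print(n,len(k));continue
    f=k[k[:,0]<np.median(k[:,0])+.004]; print(n,len(k),np.median(k,0),"y",k[:,1].min(),k[:,1].max(),"slope",np.degrees(np.arctan(np.polyfit(f[:,1],f[:,0],1)[0])).round(1))
```

```text
11.1 [0.5931 0.0951 0.3457] 0.0108942861880108 [ 0.0664 -0.0313 -0.6746]
held frame 176 [-0.0049  0.0069  0.1508] y -0.029402411313409316 0.03229687961509755 slope 0.0
held tang 94 [-0.0022  0.0032  0.1117] y -0.021358061750863317 0.024808060684912637 slope 0.0
filled frame 191 [-0.0041  0.0945  0.1031] y 0.06034063194377477 0.12267677635557445 slope -0.4
```

View pics/c4.png

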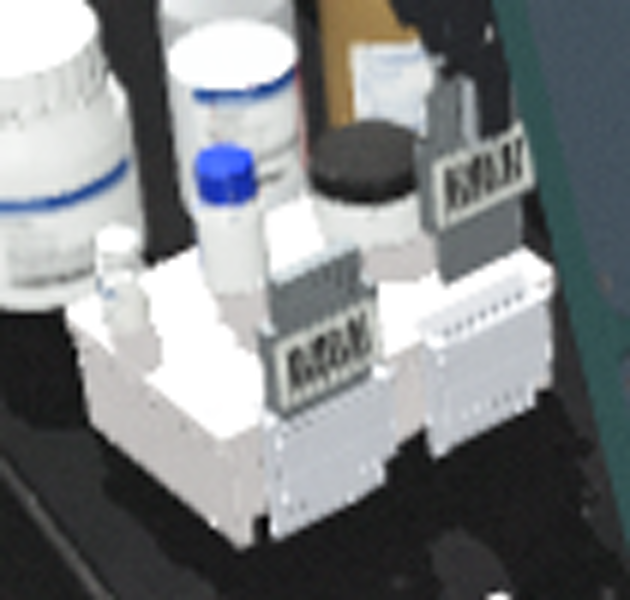

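>>> carry_out(
  deltas=[
    {"dp":[1,0,-12],"delta_rot":[0,0,0],"hand":-1},
    {"dp":[1,0,-20],"delta_rot":[0,0,0],"hand":-1},
    {"dp":[1,0,-26],"delta_rot":[0,0,0],"hand":-1},
    {"dp":[1,0,-32],"delta_rot":[0,0,0],"hand":-1},
    {"dp":[1,0,-38],"delta_rot":[0,0,0],"hand":-1},
    {"dp":[1,0,-38],"delta_rot":[0,0,0],"hand":-1},
    {"dp":[1,0,-38],"delta_rot":[0,0,0],"hand":-1},
  ],
)

```text
time_s: 12.08
eef_pos: [0.5942, 0.0951, 0.3069]
tcp_rot: [2.061, 2.371, 0.0]
wrist_force: [0.1, -0.0, 0.5]
gripper_width: 0.0109
```

>>> carry_out(
  deltas=[
    {"dp":[0,0,-4],"delta_rot":[0,0,0],"hand":-1},
    {"dp":[0,0,-8],"delta_rot":[0,0,0],"hand":-1},
    {"dp":[0,0,-12],"delta_rot":[0,0,0],"hand":-1},
    {"dp":[0,0,-12],"delta_rot":[0,0,0],"hand":-1},
    {"dp":[0,0,-12],"delta_rot":[0,0,0],"hand":-1},
  ],
)

```text
time_s: 12.7
eef_pos: [0.5943, 0.0951, 0.2949]
tcp_rot: [2.061, 2.371, 0.001]
wrist_force: [1.0, 0.8, 5.1]
gripper_width: 0.0112
```

>>> carry_out(
  deltas=[
    {"dp":[0,0,-2],"delta_rot":[0,0,0],"hand":-1},
    {"dp":[0,0,-4],"delta_rot":[0,0,0],"hand":-1},
    {"dp":[0,0,-4],"delta_rot":[0,0,0],"hand":-1},
    {"dp":[0,0,-4],"delta_rot":[0,0,0],"hand":-1},
  ],
)

```text
time_s: 13.2
eef_pos: [0.5943, 0.0951, 0.2911]
tcp_rot: [2.061, 2.371, 0.001]
wrist_force: [0.4, 0.3, 6.4]
gripper_width: 0.0108
```

Continue to feel for the hard stop.

>>> carry_out(
  deltas=[
    {"dp":[0,0,-1],"delta_rot":[0,0,0],"hand":-1},
    {"dp":[0,0,-2],"delta_rot":[0,0,0],"hand":-1},
    {"dp":[0,0,-2],"delta_rot":[0,0,0],"hand":-1},
    {"dp":[0,0,-2],"delta_rot":[0,0,0],"hand":-1},
  ],
)

```text
time_s: 13.7
eef_pos: [0.5943, 0.0952, 0.2908]
tcp_rot: [2.059, 2.369, 0.003]
wrist_force: [-4.6, 0.8, 26.6]
gripper_width: 0.0109
```

>>> carry_out(
  deltas=[
    {"dp":[0,0,1],"delta_rot":[0,0,0],"hand":-1},
    {"dp":[0,0,1],"delta_rot":[0,0,0],"hand":-1},
    {"dp":[0,0,1],"delta_rot":[0,0,0],"hand":-1},
    {"dp":[0,0,1],"delta_rot":[0,0,0],"hand":-1},
  ],
)

```text
time_s: 14.2
eef_pos: [0.5943, 0.0951, 0.2909]
tcp_rot: [2.06, 2.37, 0.002]
wrist_force: [-2.6, -1.2, 16.8]
gripper_width: 0.0107
```

Run:
```python
from rig import bot
import cv2,numpy as np
from h import cloud
np.set_printoptions(precision=4,suppress=True,linewidth=200)
s=bot.state(); print(s["time_s"],s["eef_pos"],s["gripper_width"],s["wrist_force"])
p,d=bot.read_camera("scene"); np.savez("scene5.npz",p=p,d=d,**bot.camera_info("scene"))
cv2.imwrite("pics/c5.png",cv2.resize(p[165:265,140:245,::-1],(630,600),interpolation=cv2.INTER_CUBIC))
a=np.radians(8); M=np.array([[np.cos(a),np.sin(a)],[-np.sin(a),np.cos(a)]]); c=np.array([.593,.0955])
p,w=cloud("scene5.npz"); X=w.reshape(-1,3); X=X[~np.isnan(X[:,0])]; L=np.c_[(X[:,:2]-c)@M.T,X[:,2]]
for n,(y0,y1,z0,z1) in {"held frame":(-.045,.045,.088,.118),"filled frame":(.055,.135,.088,.118)}.items():
    k=L[(abs(L[:,0])<.02)&(L[:,1]>y0)&(L[:,1]<y1)&(L[:,2]>z0)&(L[:,2]<z1)]
    print(n,len(k),np.median(k,0),"y",k[:,1].min(),k[:,1].max())
```

```text
14.2 [0.5943 0.0951 0.2909] 0.010687526162492526 [-2.5752 -1.186  16.7781]
held frame 155 [-0.004   0.0085  0.1025] y -0.026850275256003406 0.031177460305779628
filled frame 188 [-0.0046  0.0948  0.1029] y 0.0579427581282038 0.12085220524623656
```

View pics/c5.png

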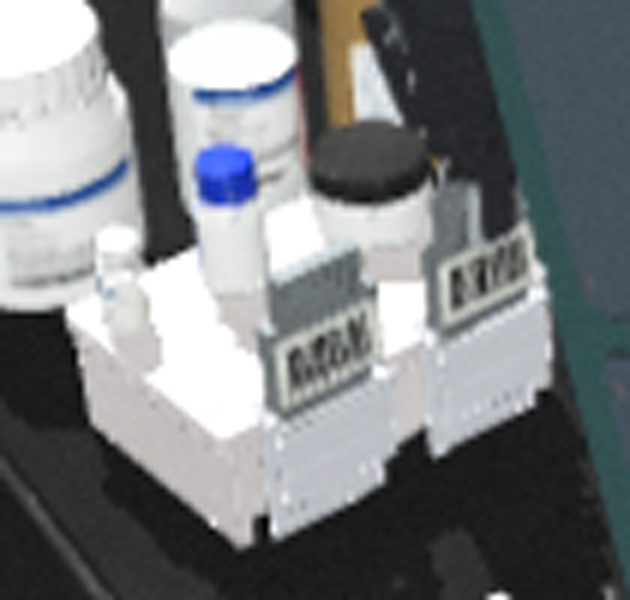

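```bash
python3 -c "
from rig import bot
print(bot.close_job()); s=bot.state(); print(s['time_s'],s['eef_pos'],s['wrist_force'],s['gripper_width'])"
```

```text
the job is handed in; nothing more can be done
None
the job is handed in; nothing more can be done
```

I lifted the label holder out of its stand, held it at the reader, and pressed it home behind the free lip. I handed the job in at about 14 s, still gripping and pressing.

**Reader:** I held the barcode for about 1.5 s at the pose I worked out for 80 mm in front of the window, square and at window height. The arm blocked both cameras there, so this rests on the measured reader pose and the arm's reading (within about 2 mm of target), not on a picture.

**Lip:** Going down, the force rose from about 5 N to 6 N on the spring, then jumped at the hard stop. I eased off, and the last reading before handing in was 17 N with the gripper 11 mm open on the fin.

**Last picture:** The holder's frame is in line with its neighbour's to within about 1 mm, at the same height, with the barcode facing out. The bottles and jar on the shelf look undisturbed. The timer and marker were not in that view, but the planned path passed above or clear of them.

No check failed, and the only disagreement was about 2–3 mm between the two cameras. Handing in gives no verdict, and the robot could not be read afterwards.

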